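# Turn the leg block in the drilling jig and hold the drill guide at its notch

## Task

Turn the pine block in the drilling jig a quarter turn, so that its drilled, stepped end (now facing the fixed jaw) faces the guide rail, set it fully down and straight between the two low strips, and slide the jaw up snug against it. Then slide the drill guide along its rail until you feel its ball drop into the notch in front of the block, without running on past the notch, and finish while still gripping the guide there so that the hole can be deepened. Leave the other things on the bench where they are.

Things in the scene. Friction and masses are not known exactly. Their poses are not given: they have to be found in the camera images.
- jig: wooden drilling jig fixed to the bench, base 205 x 320 x 18 mm, yaw varies. Origin: centre of the bed, where the block belongs, at bench height; bed top at z = 18 mm. Its frame: fixed steel jaw (60 mm long in x, top z = 43 mm) has its face, looking to -y, at y = 22.5 mm; two strips 8 mm high along y have inner faces at x = 39 and -39 mm; the guide rail lies along y at x = 85 mm
- rail_notch (a point): the 9 mm wide ball notch in the guide rail's top (z = 33 mm), at jig x = 85, y = 0 mm; the rail runs from jig y = -60 to 150 mm
- block_mid (a point): centre of the loose pine block: 70 mm (its x) by 45 mm (its y) by 70 mm high, 0.1 to 0.17 kg; on the bed this point is at z = 53 mm. Its +x end has a drilled hole and a step 8 x 8 mm cut along its top edge. At the start its x points along the jig's +y (drilled end by the fixed jaw); at the end it must point along the jig's +x (to the rail), its 45 mm width between the jaws
- block_hole (a point): the small dark drilled hole in the block's +x end face: 35 mm from the block's centre along its x, 5 mm above the centre
- jaw (a joint): slide of the steel moving jaw along the jig's +y, in m: its face, looking to +y, stands at jig y = -73.5 mm + value (gap to the fixed jaw = 96 mm - value). Starts 0 to 14 mm; snug on the block's 45 mm width at 51 mm; end of travel 63 mm. It slides stiffly (about 3 N) and stays where left; top of jaw z = 43 mm
- jaw_tab (a point): grip point on the upright dark tab on the moving jaw: tab 12 mm thick along jig y, 36 mm wide along jig x, at jig x = 0, top at z = 91 mm, this point at z = 72 mm, 44 mm behind the jaw's face. Pinch it across jig y; with the jaw shut there are 38 mm between the tab and the block
- guide (a joint): slide of the drill guide along the jig's -y, in m: its centre stands at jig y = 105 mm - value. Starts 0 to 45 mm; the notch is at 105 mm; end of travel 138 mm. It slides with about 5 N; a spring ball drops into the notch, pulls the guide in from about 3 mm off (the drag vanishes), and takes about 15 N to push out
- guide_grip (a point): grip point on the drill guide's black handle: 20 mm along jig y, 30 mm along jig x, from z = 58 to 106 mm, this point at z = 88 mm, on the guide's centre line above the rail (jig x = 85 mm). The guide's dark plate with a brass bush faces the block and clears it by 13 mm or more
- offcut: bystander: plain pine offcut 90 x 45 x 32 mm lying near the jig; origin at the centre of its underside
- tape: bystander: roll of masking tape, 90 mm across, 24 mm high, lying flat; origin at the centre of its underside
- screwdriver: bystander: screwdriver with a black handle, lying near the jig
- driver: bystander: grey and black cordless driver lying on its side, about 60 mm high; origin under its barrel
- can: bystander: paint can, 86 mm across, 100 mm high, standing; origin at the centre of its underside
- jar: bystander: jar, 60 mm across, 75 mm high, standing; origin at the centre of its underside
- disc0: bystander: round painted disc, 68 mm across, 18 mm thick, drying on the black spiked mat
- disc1: bystander: second painted disc like it, on the same mat
Not all that is in view belongs to the job. What is shaped like the part that bears block_mid but blue or yellow is not meant.

How it is judged:
By the outcome, as a careful person would: the job done as asked, in the order asked, and still so for the second after the job is handed in, while the arm keeps its last pose, push and grip.
It also fails if it takes over 51 s, if anything falls off the work surface, if the arm or the gripper's body presses on something with over 40 N, if the wrist force passes 120 N, or if a joint passes its speed limit or range.

## Robot

A 6-joint arm with a two-finger parallel gripper is mounted at the origin on the work surface. World frame = base frame: x ahead of the robot, y to its left, z up, the work surface at z = 0. Lengths are in m, angles in rad, forces in N, time in s.
With the tool pointing down it reaches from about 0.25 to 0.775 m from the base axis. Payload 4 kg.
Tool frame: the origin (TCP) lies between the finger pads; the fingertips stand 14 mm ahead of it and the grasp point (between the pads) lies 5 mm behind it (robot.tips_ahead is the distance from the TCP to the fingertips, in m); z points along the fingers, y is the direction in which the jaws open and shut (so a half turn about z gives the same grasp; the last joint's range is limited). The gripper opens to 94 mm and grips with 3 to 60 N. Pads are 16 mm wide; open, the fingers measure 119 mm over their backs; the gripper's body (75 mm by 177 mm) begins 78 mm behind the grasp point.
Start: joints at [1.144, 0.087, 1.371, -0, 1.684, -0.103], TCP at [0.175, 0.521, 0.22] pointing down, gripper open.
Joint ranges: [-3.1, 3.1], [-0.76, 2.03], [0.27, 2.55], [-1.08, 4.22], [0.17, 2.65], [-2.57, 2.57]. Speed limits (rad/s): [2.79, 2.79, 3.14, 3.14, 3.14, 3.14].

## Interface

Orientations are given as [roll, pitch, yaw] about the fixed x, y, z axes, in that order (R = Rz(yaw) Ry(pitch) Rx(roll)).
In Python, from bench import robot, optics, job gives the robot as it stands.
- The arm moves only by the tool apply_moves, never from a script. Its argument "moves" is a list of rows, each a list of 3 entries, a list of its own where there are three numbers: the shift along the tool's x, y, z in cm, then the turn, a rotation vector about the tool's x, y, z in rad, then the opening, from 0 (shut) to 1 (fully open). In form: [[[tx, ty, tz], [rx, ry, rz], grip], ...]. A call has exactly 10 rows; each row is the pose to reach, as a shift and turn from the pose commanded when the call began, along the tool's axes at that moment; what a row does not reach only later rows make up. A row lasts 1/12 s, in which the tool goes at most 41.7 mm and 7.16 degrees, less where a joint would pass 70% of its speed; a pose out of reach is approached as far as the arm can. A call with a gripper value outside its range is refused whole. The fingers move at their own pace and stop on an object; the grip force is fixed at half the most. Time passes only in rows, so rows that repeat a pose let the fingers close, or fill a call up. It gives the time, the measured TCP pose, the force and the opening at its end, in the units of the state.
- robot.get_obs(): the state, without advancing time (a new reading comes with each control period).
- optics.snapshot(name): name is "side" or "top"; returns the picture (480x640x3 uint8, red, green, blue); there is no depth.
- optics.get_calibration(name): a dict with "fx", "fy", "cx", "cy" (pixels), "k1" (the pictures are not rectified: a ray, as slopes to the right and down, at radius r is drawn at 1 + k1 r^2 times it, then the intrinsics apply), "rvec" (rotation vector, rad) and "tvec" (3), from world to camera coordinates, as OpenCV has them. Camera axes: x right, y down, z forward; pixel columns grow to the right and rows downward; lengths in m; the calibration is good to about 2 mm. A picture is of the moment at which its call begins. get_calibration takes no time and is no camera call.
- job.close_job(): hands the job in, once; it reports no verdict.
The state is a dict: "time": time; "joint_positions": joint angles; "qvel": joint speeds; "joint_torque": joint torques, N m; "tool_pos": TCP position; "ee_rot": TCP orientation; "wrist_force": force on the tool from outside, world axes, zero at the start; "wrist_torque": the same for the moment, N m; "width": finger opening in m.
Only numpy, scipy, OpenCV 4.12 (cv2) and the standard library are available. Lean on these libraries where they do the work, as an engineer would, in place of code of your own. Each camera call takes 0.05 s, during which the arm holds its last target.

## Working session

There is one attempt and no reset: what is moved stays moved. The work goes in short steps, Python scripts to look and compute and a tool call to move; the robot and the scene stay as the last step left them, time stands still between calls to the robot, and variables do not carry over. Pictures are saved under pics/ and viewed, and the job is handed in when it is done.

Besides the shell and the picture viewer there is one more tool, called after "Request:" as name(argument=value, ...) on one line, values as JSON. apply_moves: Moves the arm, as the interface text tells. Its arguments: {"type":"object","properties":{"moves":{"type":"array"}},"required":["moves"]}

```bash
mkdir -p pics; ls; python3 - <<'E'
from bench import robot, optics, job
import cv2
print(robot.get_obs())
for n in("top","side"):
    print(n,optics.get_calibration(n)); cv2.imwrite(f"pics/{n}0.png",optics.snapshot(n)[:,:,::-1])
E
```

```text
pics
{'time': 0.0, 'joint_positions': array([ 1.14388762e+00,  8.79560751e-02,  1.37222910e+00, -4.55345203e-06,
        1.68358974e+00, -1.03119507e-01]), 'qvel': array([-1.00636253e-03,  1.13335654e-03,  5.07153136e-04, -9.53876179e-05,
        4.20699871e-04,  1.05350788e-03]), 'joint_torque': array([-7.74532327e-04, -3.40179062e+01, -3.02426541e+01,  7.15816137e-02,
        3.30827152e-02, -1.63471327e-04]), 'tool_pos': array([0.17479269, 0.52094888, 0.21831631]), 'ee_rot': array([-3.13942152e+00, -2.20133581e-04,  2.81780271e+00]), 'wrist_force': array([-0.67643513, -0.46891449, -0.72684797]), 'wrist_torque': array([-0.0441593 , -0.01351532, -0.00901262]), 'width': 0.09363351046140649}
top {'fx': 495.608102705576, 'fy': 495.608102705576, 'cx': 322.1980399055619, 'cy': 240.00548552464943, 'k1': -0.13488398088570977, 'rvec': array([ 2.16334255, -2.16749099,  0.11639609]), 'tvec': array([0.01505358, 0.54588545, 1.44254216])}
side {'fx': 588.5993360480984, 'fy': 588.5993360480984, 'cx': 314.4398333288683, 'cy': 242.39160059830812, 'k1': -0.1436749381163294, 'rvec': array([ 2.35183925, -0.69855003,  0.25789616]), 'tvec': array([-0.46021226,  0.26910186,  1.3033991 ])}
```

View pics/top0.png

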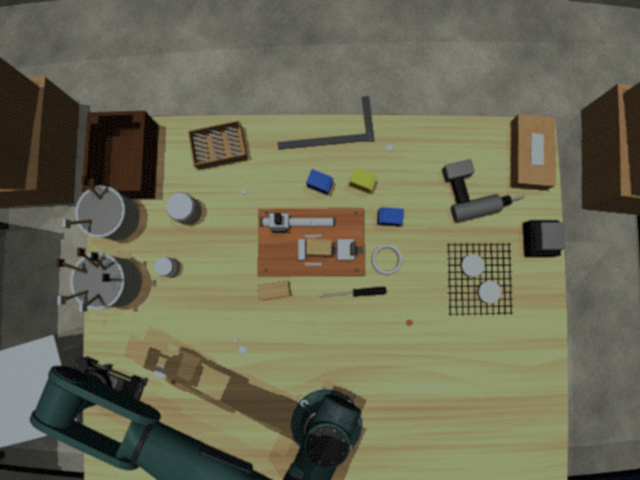

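View pics/side0.png

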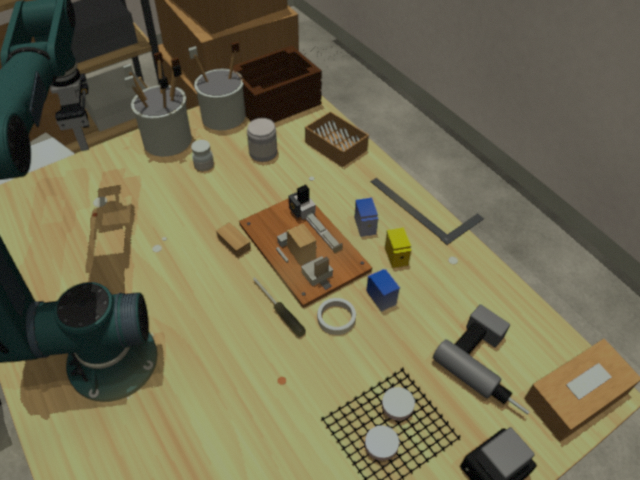

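Candidates for the block, in top-view pixels: pine block in the jig (319,247), blue (320,181), yellow (362,180), blue (391,216), pine offcut (274,290). I choose the one in the jig, and check it in a close crop.

```bash
cat > h.py <<'E'
import numpy as np, cv2
from bench import robot, optics, job
from scipy.spatial.transform import Rotation as Ro
def cal(n):
    c=optics.get_calibration(n); R=Ro.from_rotvec(c['rvec']).as_matrix(); return c,R,np.array(c['tvec'])
def proj(n,P):
    c,R,t=cal(n); p=R@np.array(P,float)+t; s=p[:2]/p[2]; r2=s@s; s=s*(1+c['k1']*r2)
    return np.array([c['fx']*s[0]+c['cx'],c['fy']*s[1]+c['cy']])
def ray(n,uv):
    c,R,t=cal(n); d=np.array([(uv[0]-c['cx'])/c['fx'],(uv[1]-c['cy'])/c['fy']]); s=d.copy()
    for _ in range(30): s=d/(1+c['k1']*(s@s))
    return -R.T@t, R.T@np.array([s[0],s[1],1.])
def onz(n,uv,z):
    o,d=ray(n,uv); return o+d*(z-o[2])/d[2]
E
python3 - <<'E'
import cv2
a=cv2.imread('pics/top0.png')[195:305,245:415]; cv2.imwrite('pics/top0c.png',cv2.resize(a,None,fx=4.7,fy=4.7,interpolation=cv2.INTER_CUBIC))
a=cv2.imread('pics/side0.png')[175:315,210:385]; cv2.imwrite('pics/side0c.png',cv2.resize(a,None,fx=4.25,fy=4.25,interpolation=cv2.INTER_CUBIC))
E
```

```text
(no output)
```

View pics/top0c.png

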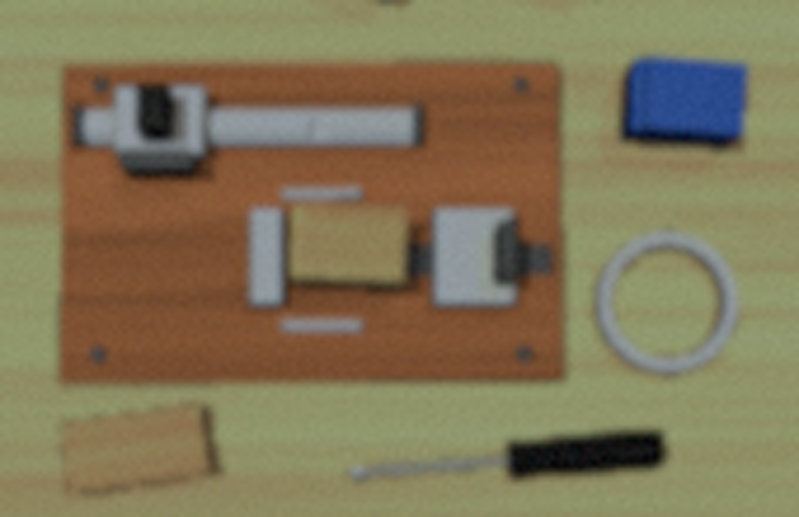

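View pics/side0c.png

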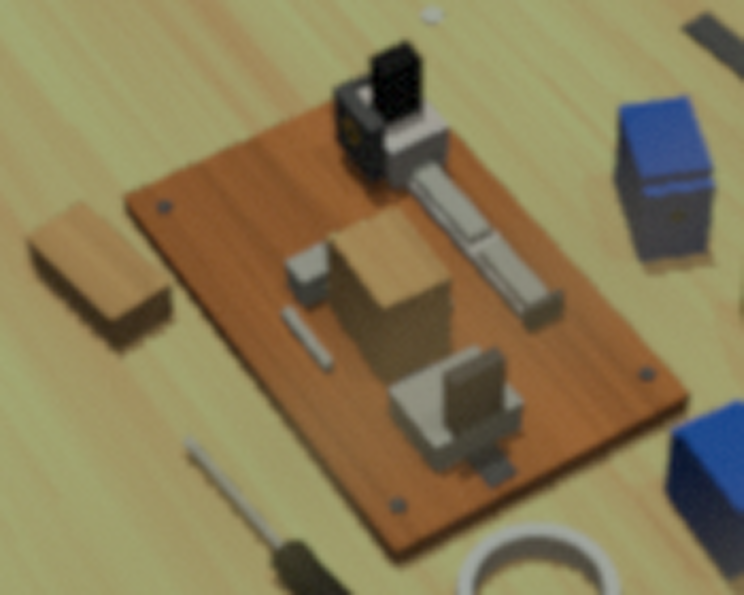

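```bash
cat > m.py <<'E'
from h import *
def quad(mask,n):
    cs,_=cv2.findContours(mask,cv2.RETR_EXTERNAL,cv2.CHAIN_APPROX_NONE); c=max(cs,key=cv2.contourArea)
    return c
im=cv2.imread('pics/top0.png'); hsv=cv2.cvtColor(im,cv2.COLOR_BGR2HSV)
for n,p in dict(base=(270,260),bench=(240,240),block=(318,247),offcut=(272,291),blocksd=(301,232)).items(): print(n,hsv[p[1],p[0]])
cam=ray('top',(320,240))[0]; print('cam',cam)
# base: high sat, low hue
m=((hsv[...,0]<14)&(hsv[...,1]>100)).astype(np.uint8); z=np.zeros_like(m); z[200:282,250:372]=m[200:282,250:372]
z=cv2.morphologyEx(z,cv2.MORPH_CLOSE,np.ones((25,25)))
c=quad(z,'b')[:,0].astype(float)
P=np.array([onz('top',q,.018)[:2] for q in c]).astype(np.float32)
r=cv2.minAreaRect(P*1000); print('base',r)
cv2.imwrite('pics/mb.png',z*255)
E
python3 m.py
```

```text
base [ 12 153 123]
bench [ 26  84 142]
block [ 21 101 142]
offcut [ 22 100 140]
blocksd [ 12 151 135]
cam [0.38698085 0.0130237  1.49305781]
base ((542.0043334960938, 48.18165588378906), (313.49884033203125, 199.0108642578125), 89.9447021484375)
```

```bash
cat > m2.py <<'E'
from h import *
f=lambda x,y:(245-.4+x/4.7,195-.4+y/4.7)
def w(n,x,y,z): print(n,np.round(onz('top',f(x,y),z)*1000,1))
w('stripU',321,192,.026);w('stripL',321,326,.026)
w('stripU ends',282,192,.026);w('stripU ende',361,192,.026)
w('stripLends',281,326,.026);w('stripLe',361,326,.026)
w('fixjaw near face top',283,207,.043);w('fixjaw face bot',285,304,.043);w('fixjaw far',250,257,.043)
w('notch',312,128,.033)
w('rail L',80,125,.033);w('rail R',420,127,.033)
w('handle top',155,103,.106);
w('jaw top near face',432,257,.043);w('tab top',506,245,.091)
for n,p in dict(tl=(290,204),tr=(410,206),br=(408,285),bl=(288,282)).items(): w('block '+n,*p,.088)
s=lambda x,y:(210-.4+x/4.25,175-.4+y/4.25)
for n,p in dict(a=(328,238),b=(395,206),c=(450,280),d=(385,305)).items(): print('side blk',n,np.round(onz('side',s(*p),.088)*1000,1))
print('handle side',onz('side',s(395,55),.106)*1000)
im=cv2.imread('pics/top0.png'); hsv=cv2.cvtColor(im,cv2.COLOR_BGR2HSV)
m=((hsv[...,0]<16)&(hsv[...,1]>118)).astype(np.uint8)*255
# edges
pts=[]
for x in range(262,362,2):
    col=np.where(m[200:290,x]>0)[0]
    if len(col): pts.append((x,200+col.min()-.5,200+col.max()+.5))
for k in(1,2):
    P=np.array([onz('top',(p[0],p[k]),.018)[:2] for p in pts]); l=cv2.fitLine(P.astype(np.float32),cv2.DIST_HUBER,0,.001,.001).ravel(); print('edge',k,l,np.degrees(np.arctan2(l[1],l[0])))
E
python3 m2.py
```

```text
stripU [560.   41.7  26. ]
stripL [475.   41.7  26. ]
stripU ends [560.1  66.4  26. ]
stripU ende [560.   16.3  26. ]
stripLends [475.   66.9  26. ]
stripLe [474.9  16.5  26. ]
fixjaw near face top [548.6  65.2  43. ]
fixjaw face bot [487.7  63.8  43. ]
fixjaw far [517.2  85.8  43. ]
notch [600.   47.3  33. ]
rail L [602.3 194.6  33. ]
rail R [600.5 -21.1  33. ]
handle top [604.8 140.3 106. ]
jaw top near face [517. -28.  43.]
tab top [519.9 -71.5  91. ]
block tl [545.4  59.3  88. ]
block tr [544.  -13.5  88. ]
block br [496.  -12.1  88. ]
block bl [497.9  60.5  88. ]
side blk a [501.6  51.   88. ]
side blk b [547.3  51.   88. ]
side blk c [543.1 -14.1  88. ]
side blk d [502.3  -9.6  88. ]
handle side [604.95166945 141.53029212 106.        ]
edge 1 [0.00210853 0.9999978  0.6427741  0.00478841] 89.87919
edge 2 [0.00115617 0.99999934 0.44110146 0.08146738] 89.933754
```

```bash
cat > d.py <<'E'
import sys,numpy as np
# d.py x y z yawdeg -> X Y Z YAW (mm, deg)
a=list(map(float,sys.argv[1:])); p=np.array(a[:3]);q=np.array(a[4:7]);t=np.radians(a[3])
d=(q-p)/10; print('shift cm',np.round([d[0]*np.cos(t)+d[1]*np.sin(t), d[0]*np.sin(t)-d[1]*np.cos(t), -d[2]],2),'rz',round(-np.radians(a[7]-a[3]),4))
E
python3 d.py 175 521 220 161.45 360 250 200 90
python3 d.py 360 250 200 90 521 23.5 130 90
```

```text
shift cm [-26.16 -19.81   2.  ] rz 1.247
shift cm [-22.65  16.1    7.  ] rz -0.0
```

Request:
apply_moves(moves=[[[-1.5,-1.2,0.2],[0,0,0.12],1],[[-4,-3,0.4],[0,0,0.245],1],[[-7,-5.3,0.6],[0,0,0.37],1],[[-10,-7.6,0.8],[0,0,0.495],1],[[-13,-9.9,1],[0,0,0.62],1],[[-16,-12.2,1.2],[0,0,0.745],1],[[-19,-14.4,1.4],[0,0,0.87],1],[[-22,-16.7,1.7],[0,0,0.995],1],[[-24.5,-18.5,1.9],[0,0,1.12],1],[[-26.16,-19.81,2],[0,0,1.24],1]])

```text
time: 0.93
tool_pos: [0.3609, 0.2478, 0.1987]
ee_rot: [-3.141, 0.001, 1.569]
wrist_force: [-0.8, -0.5, 0.5]
width: 0.0939
```

Request:
apply_moves(moves=[[[-2,1.4,0.5],[0,0,0.003],1],[[-5,3.5,1.2],[0,0,0.007],1],[[-8,5.6,2],[0,0,0.007],1],[[-11,7.7,3],[0,0,0.007],1],[[-14,9.8,4],[0,0,0.007],1],[[-17,12,5],[0,0,0.007],1],[[-20,14.2,6],[0,0,0.007],1],[[-22,15.6,6.7],[0,0,0.007],1],[[-22.7,16,7],[0,0,0.007],1],[[-22.7,16,7],[0,0,0.007],1]])

```text
time: 1.77
tool_pos: [0.5212, 0.023, 0.1277]
ee_rot: [-3.138, -0.0, 1.568]
wrist_force: [0.3, -0.1, 0.1]
width: 0.0941
```

```bash
python3 - <<'E'
from h import *
print(robot.get_obs()['tool_pos'],robot.get_obs()['ee_rot'])
a=optics.snapshot('side')[:,:,::-1]; b=optics.snapshot('top')[:,:,::-1]; cv2.imwrite('pics/s1.png',a);cv2.imwrite('pics/t1.png',b)
a=cv2.resize(a[140:320,210:385],None,fx=2.2,fy=3/3*2.2,interpolation=cv2.INTER_CUBIC); b=cv2.resize(b[195:305,245:415],None,fx=2.2,fy=2.2,interpolation=cv2.INTER_CUBIC)
h=np.zeros((400,780,3),np.uint8); h[:a.shape[0],:a.shape[1]]=a; h[:b.shape[0],395:395+b.shape[1]]=b[:, :385]; cv2.imwrite('pics/c1.png',h)
E
```

```text
[0.52122376 0.02301714 0.12767828] [-3.13805089e+00 -1.97822950e-04  1.56777216e+00]
```

View pics/c1.png

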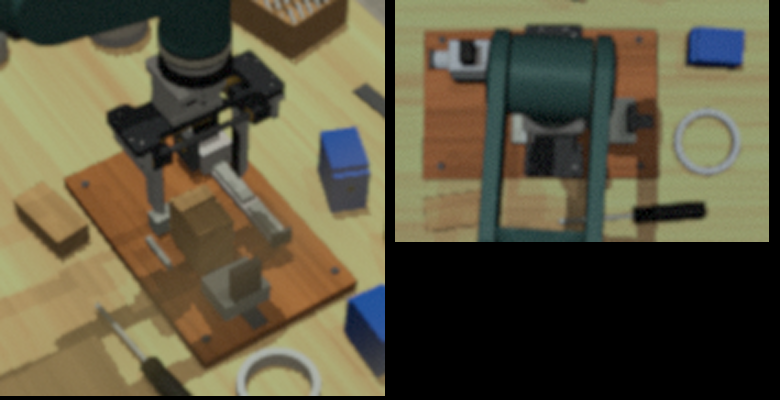

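Request:
apply_moves(moves=[[[0,0,1],[0,0,0],1],[[0,0,2],[0,0,0],1],[[0,0,3],[0,0,0],1],[[0,0,4],[0,0,0],1],[[0,0,5],[0,0,0],1],[[0,0,6],[0,0,0],1],[[0,0,6.3],[0,0,0],1],[[0,0,6.3],[0,0,0],1],[[0,0,6.3],[0,0,0],0.6],[[0,0,6.3],[0,0,0],0.3]])

```text
time: 2.7
tool_pos: [0.5221, 0.0245, 0.0671]
ee_rot: [3.14, -0.0, 1.571]
wrist_force: [-0.1, 0.3, 0.8]
width: 0.0836
```

Request:
apply_moves(moves=[[[0,0,0],[0,0,0],0.2],[[0,0,0],[0,0,0],0.1],[[0,0,0],[0,0,0],0.1],[[0,0,0],[0,0,0],0.1],[[0,0,0],[0,0,0],0.1],[[0,0,0],[0,0,0],0.1],[[0,0,0],[0,0,0],0.1],[[0,0,0],[0,0,0],0.1],[[0,0,0],[0,0,0],0.1],[[0,0,0],[0,0,0],0.1]])

```text
time: 3.53
tool_pos: [0.5217, 0.0245, 0.0666]
ee_rot: [3.141, -0.0, 1.571]
wrist_force: [-0.2, -0.2, 1.3]
width: 0.0448
```

Request:
apply_moves(moves=[[[0,0,-1],[0,0,0],0.1],[[0,0,-2.5],[0,0,0],0.1],[[0,0,-4],[0,0,0.02],0.1],[[0,0,-4.7],[0,0,0.1],0.1],[[0,0,-5],[0,0,0.2],0.1],[[0,0,-5],[0,0,0.32],0.1],[[0,0,-5],[0,0,0.44],0.1],[[0,0,-5],[0,0,0.56],0.1],[[0,0,-5],[0,0,0.68],0.1],[[0,0,-5],[0,0,0.8],0.1]])

```text
time: 4.37
tool_pos: [0.5213, 0.0246, 0.1167]
ee_rot: [-3.141, 0.0, 0.765]
wrist_force: [0.8, 0.7, -1.5]
width: 0.0453
```

Request:
apply_moves(moves=[[[0,0,0],[0,0,0.12],0.1],[[0,0,0],[0,0,0.24],0.1],[[0,0,0],[0,0,0.36],0.1],[[0,0,0],[0,0,0.48],0.1],[[0,0,0],[0,0,0.6],0.1],[[0,0,0],[0,0,0.7],0.1],[[0,0,0],[0,0,0.76],0.1],[[0,0,0],[0,0,0.771],0.1],[[0,0,0],[0,0,0.771],0.1],[[0,0,0],[0,0,0.771],0.1]])

```text
time: 5.2
tool_pos: [0.5215, 0.0245, 0.1166]
ee_rot: [-3.142, 0.0, 0.001]
wrist_force: [0.5, 0.3, -2.0]
width: 0.0448
```

```bash
cat > look.py <<'E'
from h import *
import sys
k=sys.argv[1]; print(robot.get_obs()['tool_pos'],robot.get_obs()['ee_rot'],robot.get_obs()['wrist_force'])
a=optics.snapshot('side')[:,:,::-1]; cv2.imwrite(f'pics/s{k}.png',a)
cv2.imwrite(f'pics/sc{k}.png',cv2.resize(a[160:320,200:400],None,fx=3.7,fy=3.7,interpolation=cv2.INTER_CUBIC))
if len(sys.argv)>2:
    a=optics.snapshot('top')[:,:,::-1]; cv2.imwrite(f'pics/t{k}.png',a)
    cv2.imwrite(f'pics/tc{k}.png',cv2.resize(a[195:305,245:415],None,fx=4.7,fy=4.7,interpolation=cv2.INTER_CUBIC))
E
python3 look.py 2 t
```

```text
[0.52146745 0.0245212  0.11659766] [-3.14151019e+00  1.08673094e-04  1.07900726e-03] [ 0.53186108  0.29792745 -1.95036979]
```

View pics/sc2.png

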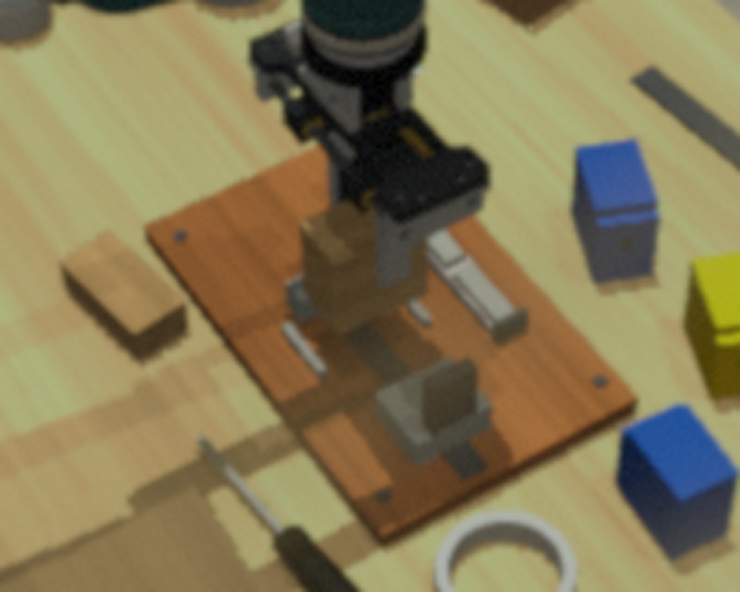

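View pics/tc2.png

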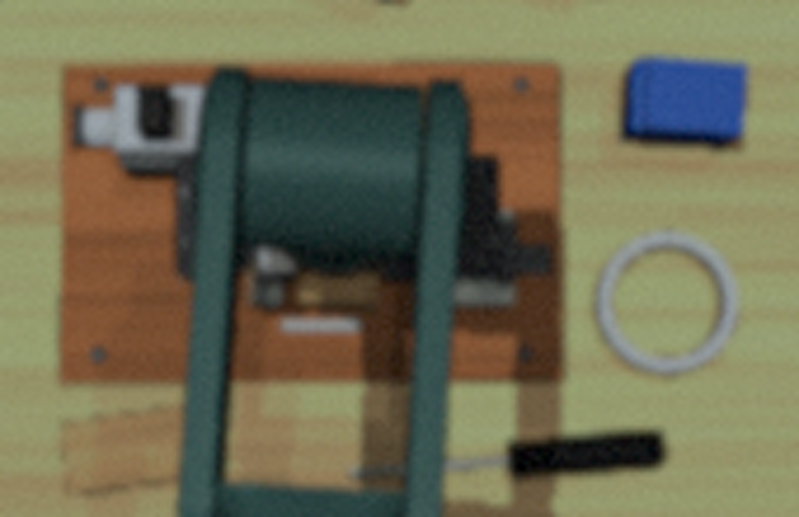

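```bash
python3 - <<'E'
from h import *
f=lambda x,y:(245-.4+x/4.7,195-.4+y/4.7); s=lambda x,y:(200-.4+x/3.7,160-.4+y/3.7)
for y in(301,304,307): print('top -x edge',onz('top',f(337,y),.138)*1000)
print('side bottom corner',onz('side',s(348,330),.068)*1000, 'top',onz('side',s(302,222),.138)*1000,)
for P in [(.4867,.002,.068),(.4867,.002,.138),(.4867,.047,.138),(.4867,.047,.068)]:
    q=proj('side',P); print((q-[200,160]+.4)*3.7)
E
```

```text
top -x edge [482.8100545   30.18336131 138.        ]
top -x edge [481.0577726   30.18459907 138.        ]
top -x edge [479.30590794  30.18584378 138.        ]
side bottom corner [493.52279683   6.94050387  68.        ] top [487.12385368  49.2344139  138.        ]
[343.11742134 339.23066521]
[340.01011927 268.49323341]
[303.22578528 224.41270801]
[307.60817415 295.54902675]
```

```bash
python3 - <<'E'
import cv2,numpy as np
a=cv2.imread('pics/s2.png')[205:265,265:330]; a=cv2.convertScaleAbs(a,alpha=1.7)
b=cv2.imread('pics/t2.png')[235:275,290:345]; b=cv2.convertScaleAbs(b,alpha=1.7)
a=cv2.resize(a,None,fx=6,fy=6,interpolation=cv2.INTER_CUBIC);b=cv2.resize(b,None,fx=7,fy=7,interpolation=cv2.INTER_CUBIC)
h=np.zeros((370,790,3),np.uint8);h[:a.shape[0],:a.shape[1]]=a;h[:b.shape[0],400:400+b.shape[1]]=b;cv2.imwrite('pics/z2.png',h)
E
```

```text
(no output)
```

View pics/z2.png

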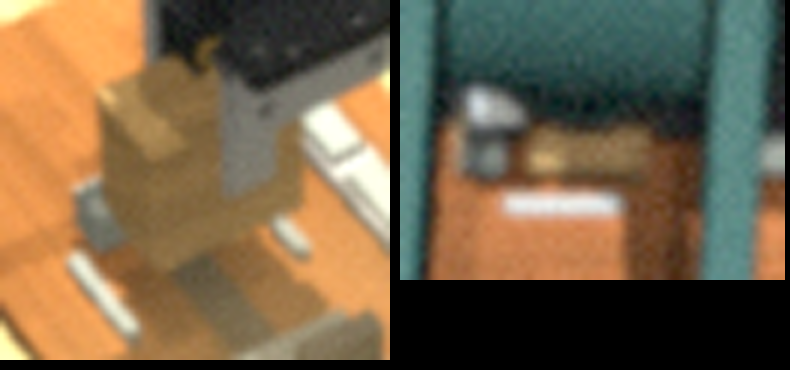

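Request:
apply_moves(moves=[[[-0.05,-0.3,0],[0,0,0],0.1],[[-0.15,-0.8,0],[0,0,0],0.1],[[-0.25,-1.2,0.3],[0,0,0],0.1],[[-0.33,-1.5,1],[0,0,0],0.1],[[-0.33,-1.55,1.8],[0,0,0],0.1],[[-0.33,-1.55,2.4],[0,0,0],0.1],[[-0.33,-1.55,2.8],[0,0,0],0.1],[[-0.33,-1.55,3],[0,0,0],0.1],[[-0.33,-1.55,3],[0,0,0],0.1],[[-0.33,-1.55,3],[0,0,0],0.1]])

```text
time: 6.13
tool_pos: [0.5184, 0.0391, 0.0862]
ee_rot: [3.14, -0.0, -0.0]
wrist_force: [1.3, -2.7, -0.3]
width: 0.045
```

```bash
python3 look.py 3; python3 - <<'E'
import cv2
a=cv2.imread('pics/s3.png')[195:295,255:375]; a=cv2.convertScaleAbs(a,alpha=1.6); cv2.imwrite('pics/z3.png',cv2.resize(a,None,fx=6,fy=6,interpolation=cv2.INTER_CUBIC))
E
```

```text
[0.51838756 0.03913108 0.08615511] [ 3.13987706e+00 -2.92789965e-04 -3.42082445e-04] [ 1.32456441 -2.66860347 -0.2935937 ]
```

View pics/z3.png

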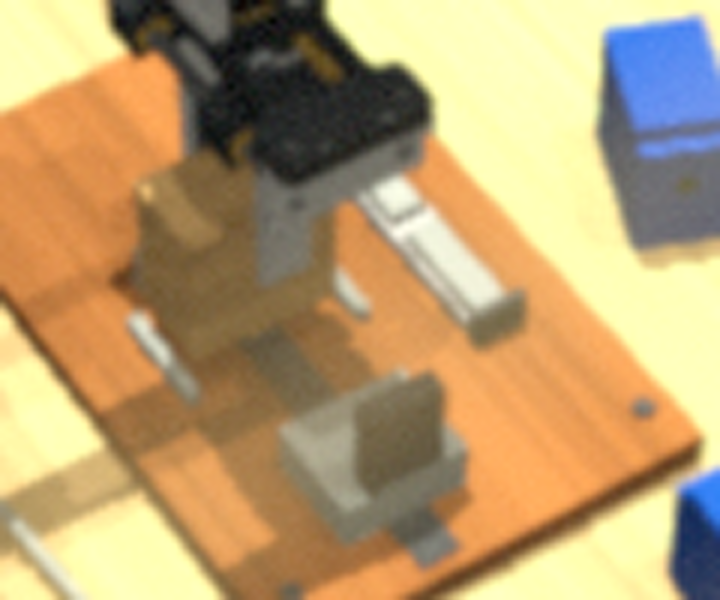

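Request:
apply_moves(moves=[[[0,0,0],[0,0,0],0.1],[[0,0,0],[0,0,0],0.1],[[0,0.05,0],[0,0,0],0.1],[[0,0.1,0],[0,0,0],0.1],[[0,0.1,0],[0,0,0],0.1],[[0,0.1,0],[0,0,0],0.1],[[0,0.1,0],[0,0,0],0.1],[[0,0.1,0],[0,0,0],0.1],[[0,0.1,0],[0,0,0],0.1],[[0,0.1,0],[0,0,0],0.1]])

```text
time: 7.02
tool_pos: [0.5179, 0.0391, 0.0862]
ee_rot: [-3.142, 0.001, -0.0]
wrist_force: [0.2, -2.4, -2.4]
width: 0.0449
```

Request:
apply_moves(moves=[[[0,0.05,0],[0,0,0],0.1],[[0,0.1,0],[0,0,0],0.1],[[0,0.15,0],[0,0,0],0.1],[[0,0.15,0],[0,0,0],0.1],[[0,0.15,0.3],[0,0,0],0.1],[[0,0.15,0.7],[0,0,0],0.1],[[0,0.15,1.1],[0,0,0],0.1],[[0,0.15,1.3],[0,0,0],0.1],[[0,0.15,1.4],[0,0,0],0.1],[[0,0.15,1.4],[0,0,0],0.1]])

```text
time: 7.85
tool_pos: [0.5182, 0.0376, 0.072]
ee_rot: [-3.141, 0.0, -0.0]
wrist_force: [0.4, 0.1, -1.6]
width: 0.0453
```

Request:
apply_moves(moves=[[[0,0,0.1],[0,0,0],0.1],[[0,0,0.2],[0,0,0],0.1],[[0,0,0.3],[0,0,0],0.1],[[0,0,0.4],[0,0,0],0.1],[[0,0,0.45],[0,0,0],0.1],[[0,0,0.5],[0,0,0],0.1],[[0,0,0.53],[0,0,0],0.1],[[0,0,0.56],[0,0,0],0.1],[[0,0,0.58],[0,0,0],0.1],[[0,0,0.58],[0,0,0],0.1]])

```text
time: 8.68
tool_pos: [0.5183, 0.0375, 0.0667]
ee_rot: [-3.142, -0.0, -0.0]
wrist_force: [0.2, -0.6, -1.2]
width: 0.0447
```

```bash
python3 look.py 4; python3 - <<'E'
import cv2
a=cv2.imread('pics/s4.png')[195:295,255:375]; a=cv2.convertScaleAbs(a,alpha=1.6); cv2.imwrite('pics/z4.png',cv2.resize(a,None,fx=6,fy=6,interpolation=cv2.INTER_CUBIC))
E
```

```text
[0.51826566 0.03754162 0.06666019] [-3.14150413e+00 -2.67750837e-05 -2.04662923e-04] [ 0.2123135  -0.61794959 -1.21825728]
```

View pics/z4.png

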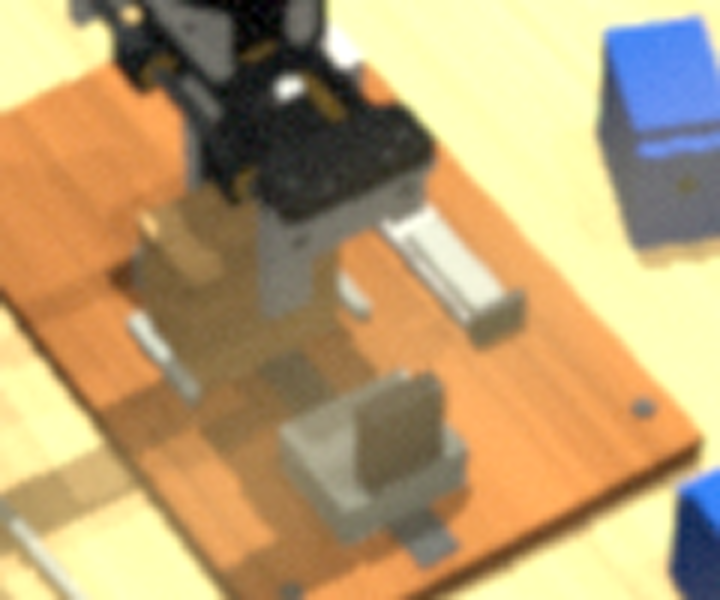

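Request:
apply_moves(moves=[[[0,0,0.05],[0,0,0],0.1],[[0,0,0.1],[0,0,0],0.1],[[0,0,0.1],[0,0,0],0.1],[[0,0,0.1],[0,0,0],0.55],[[0,0,0.1],[0,0,0],0.6],[[0,0,0.1],[0,0,0],0.7],[[0,0,0.1],[0,0,0],0.7],[[0,0,-1],[0,0,0],0.7],[[0,0,-3],[0,0,0],0.7],[[0,0,-5],[0,0,0],0.7]])

```text
time: 9.57
tool_pos: [0.5177, 0.0376, 0.117]
ee_rot: [-3.141, 0.002, -0.0]
wrist_force: [0.7, -0.1, 0.3]
width: 0.0658
```

Request:
apply_moves(moves=[[[0,1,-0.5],[0,0,0],0.7],[[0,3,-0.5],[0,0,0],0.7],[[0,5.5,-0.5],[0,0,0],0.7],[[0,8,-0.5],[0,0,0],0.7],[[0,10,-0.3],[0,0,0],0.7],[[0,11,0],[0,0,0],0.7],[[0,11,0.5],[0,0,0],0.7],[[0,11,1],[0,0,0],0.7],[[0,11,1],[0,0,0],0.7],[[0,11,1],[0,0,0],0.7]])

```text
time: 10.4
tool_pos: [0.5178, -0.0714, 0.1058]
ee_rot: [-3.141, 0.002, 0.001]
wrist_force: [0.4, 0.5, 0.9]
width: 0.0658
```

```bash
python3 look.py 5 t; python3 - <<'E'
import cv2
a=cv2.imread('pics/s5.png')[195:295,255:375]; a=cv2.convertScaleAbs(a,alpha=1.6); cv2.imwrite('pics/z5.png',cv2.resize(a,None,fx=6,fy=6,interpolation=cv2.INTER_CUBIC))
E
```

```text
[ 0.51776302 -0.0713501   0.10582858] [-3.14066621e+00  1.53995834e-03  1.11710402e-03] [0.42834699 0.49321968 0.9114866 ]
```

View pics/z5.png

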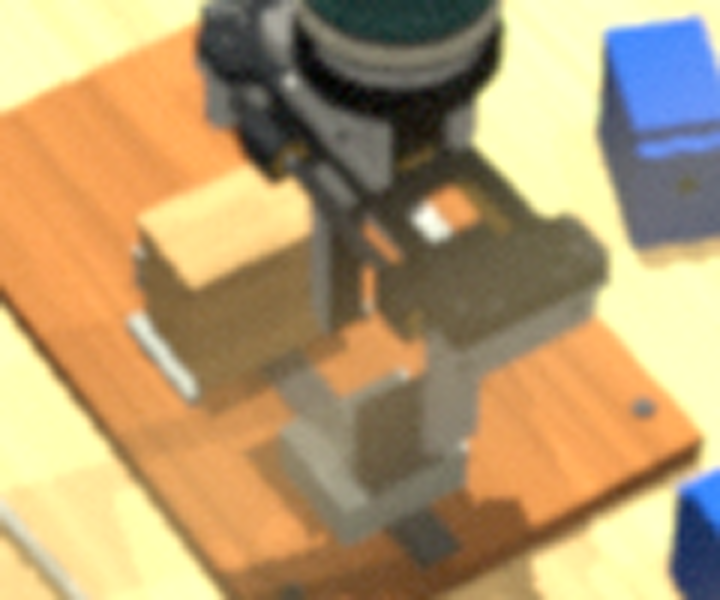

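View pics/tc5.png

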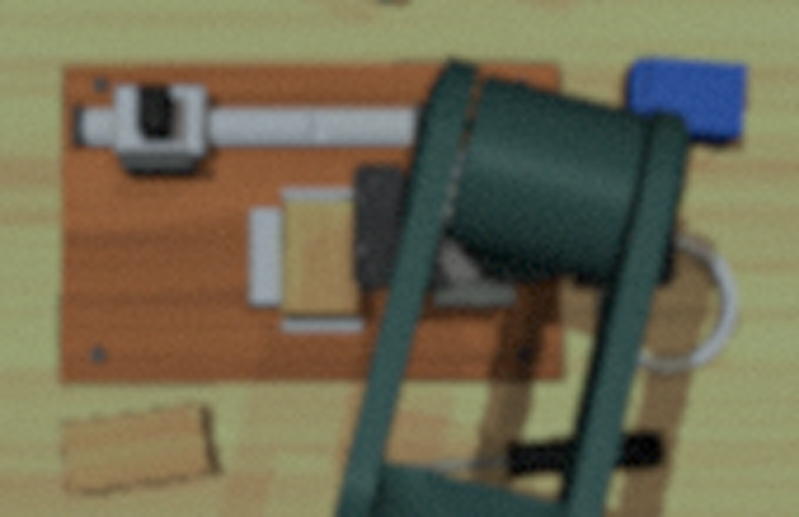

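Request:
apply_moves(moves=[[[0,0,0.6],[0,0,0],0.7],[[0,0,1.5],[0,0,0],0.7],[[0,0,2.5],[0,0,0],0.7],[[0,0,3.4],[0,0,0],0.7],[[0,0,3.9],[0,0,0],0.7],[[0,0,3.9],[0,0,0],0.4],[[0,0,3.9],[0,0,0],0.2],[[0,0,3.9],[0,0,0],0],[[0,0,3.9],[0,0,0],0],[[0,0,3.9],[0,0,0],0]])

```text
time: 11.33
tool_pos: [0.5187, -0.0726, 0.0683]
ee_rot: [3.141, -0.001, -0.0]
wrist_force: [0.8, -0.8, -0.5]
width: 0.0359
```

Request:
apply_moves(moves=[[[0,0,0],[0,0,0],0],[[0,0,0],[0,0,0],0],[[0,0,0],[0,0,0],0],[[0,0,0],[0,0,0],0],[[0,-0.3,0],[0,0,0],0],[[0,-0.6,0],[0,0,0],0],[[0,-0.9,0],[0,0,0],0],[[0,-1.2,0],[0,0,0],0],[[0,-1.5,0],[0,0,0],0],[[0,-1.5,0],[0,0,0],0]])

```text
time: 12.17
tool_pos: [0.5184, -0.0566, 0.068]
ee_rot: [-3.141, -0.001, 0.001]
wrist_force: [0.2, -0.6, 2.0]
width: 0.0118
```

Request:
apply_moves(moves=[[[0,-0.3,0],[0,0,0],0],[[0,-0.6,0],[0,0,0],0],[[0,-0.9,0],[0,0,0],0],[[0,-1.2,0],[0,0,0],0],[[0,-1.5,0],[0,0,0],0],[[0,-1.8,0],[0,0,0],0],[[0,-2.1,0],[0,0,0],0],[[0,-2.3,0],[0,0,0],0],[[0,-2.4,0],[0,0,0],0],[[0,-2.5,0],[0,0,0],0]])

```text
time: 13.0
tool_pos: [0.5184, -0.0323, 0.0679]
ee_rot: [-3.142, -0.0, -0.0]
wrist_force: [-1.0, -3.2, 4.1]
width: 0.0121
```

Request:
apply_moves(moves=[[[0,-0.03,0],[0,0,0],0],[[0,-0.06,0],[0,0,0],0],[[0,-0.09,0],[0,0,0],0],[[0,-0.12,0],[0,0,0],0],[[0,-0.15,0],[0,0,0],0],[[0,-0.18,0],[0,0,0],0],[[0,-0.21,0],[0,0,0],0],[[0,-0.24,0],[0,0,0],0],[[0,-0.27,0],[0,0,0],0],[[0,-0.3,0],[0,0,0],0]])

```text
time: 13.83
tool_pos: [0.5184, -0.0294, 0.068]
ee_rot: [-3.142, -0.0, -0.0]
wrist_force: [-1.6, -3.2, 5.6]
width: 0.0118
```

Request:
apply_moves(moves=[[[0,-0.03,0],[0,0,0],0],[[0,-0.06,0],[0,0,0],0],[[0,-0.09,0],[0,0,0],0],[[0,-0.12,0],[0,0,0],0],[[0,-0.14,0],[0,0,0],0],[[0,-0.16,0],[0,0,0],0],[[0,-0.18,0],[0,0,0],0],[[0,-0.2,0],[0,0,0],0],[[0,-0.2,0],[0,0,0],0],[[0,-0.2,0],[0,0,0],0]])

```text
time: 14.67
tool_pos: [0.5184, -0.0276, 0.068]
ee_rot: [3.141, -0.0, -0.0]
wrist_force: [-0.4, -3.2, 5.4]
width: 0.0121
```

Request:
apply_moves(moves=[[[0,-0.02,0],[0,0,0],0],[[0,-0.04,0],[0,0,0],0],[[0,-0.06,0],[0,0,0],0],[[0,-0.08,0],[0,0,0],0],[[0,-0.1,0],[0,0,0],0],[[0,-0.12,0],[0,0,0],0],[[0,-0.14,0],[0,0,0],0],[[0,-0.15,0],[0,0,0],0],[[0,-0.15,0],[0,0,0],0],[[0,-0.15,0],[0,0,0],0]])

```text
time: 15.5
tool_pos: [0.5184, -0.0269, 0.068]
ee_rot: [3.14, -0.0, -0.001]
wrist_force: [-0.9, -5.9, 5.2]
width: 0.0118
```

Request:
apply_moves(moves=[[[0,-0.02,0],[0,0,0],0],[[0,-0.04,0],[0,0,0],0],[[0,-0.06,0],[0,0,0],0],[[0,-0.08,0],[0,0,0],0],[[0,-0.1,0],[0,0,0],0],[[0,-0.12,0],[0,0,0],0],[[0,-0.14,0],[0,0,0],0],[[0,-0.15,0],[0,0,0],0],[[0,-0.15,0],[0,0,0],0],[[0,-0.15,0],[0,0,0],0]])

```text
time: 16.33
tool_pos: [0.5184, -0.0269, 0.068]
ee_rot: [3.137, -0.0, -0.001]
wrist_force: [-0.4, -10.5, 4.5]
width: 0.0119
```

```bash
python3 look.py 6 t; python3 - <<'E'
import cv2
a=cv2.imread('pics/s6.png')[195:295,255:375]; a=cv2.convertScaleAbs(a,alpha=1.6); cv2.imwrite('pics/z6.png',cv2.resize(a,None,fx=6,fy=6,interpolation=cv2.INTER_CUBIC))
E
```

```text
[ 0.51836246 -0.02693292  0.06796665] [ 3.13722860e+00 -2.87315882e-04 -1.25082539e-03] [ -0.37016305 -10.52909776   4.50287632]
```

View pics/z6.png

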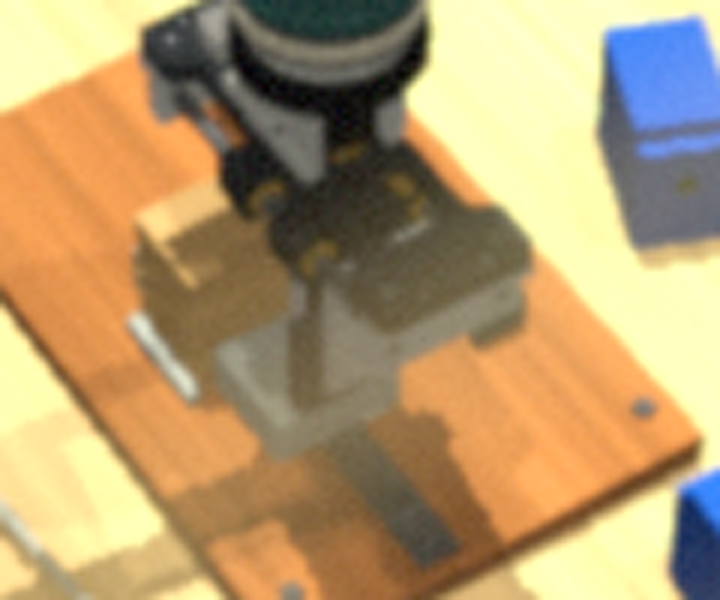

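View pics/tc6.png

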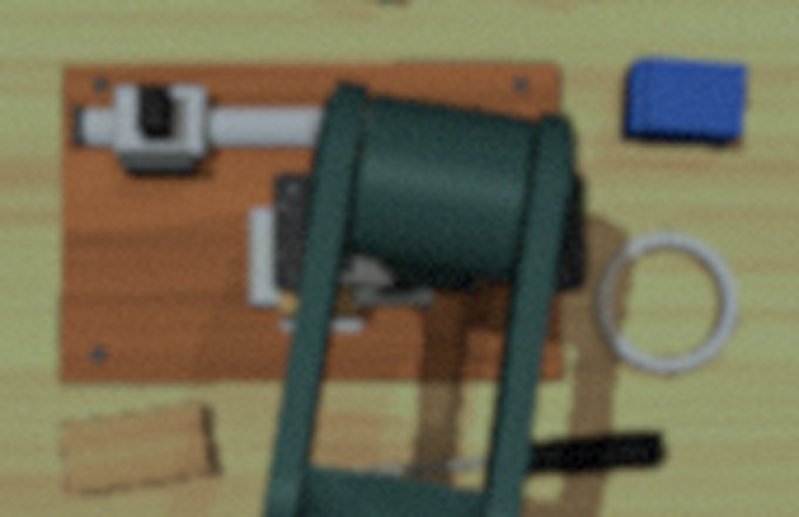

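Request:
apply_moves(moves=[[[0,0.12,0],[0,0,0],0],[[0,0.24,0],[0,0,0],0],[[0,0.24,0],[0,0,0],0],[[0,0.24,0],[0,0,0],0.35],[[0,0.24,0],[0,0,0],0.4],[[0,0.24,0],[0,0,0],0.4],[[0,0.24,-0.8],[0,0,0],0.4],[[0,0.24,-2.5],[0,0,0],0.4],[[0,0.24,-5],[0,0,0],0.4],[[0,0.24,-7],[0,0,0],0.4]])

```text
time: 17.27
tool_pos: [0.5181, -0.0264, 0.1388]
ee_rot: [-3.141, 0.0, 0.0]
wrist_force: [1.3, 0.6, -0.1]
width: 0.0373
```

Request:
apply_moves(moves=[[[0.8,-1.2,0],[0,0,0],0.7],[[2,-3.5,0],[0,0,0],0.7],[[3.2,-6,0],[0,0,0],0.7],[[4.5,-8.5,0],[0,0,0],0.7],[[5.7,-11,0],[0,0,0],0.7],[[7,-13.5,0],[0,0,0],0.7],[[8,-15.5,0],[0,0,0],0.7],[[8.5,-16.5,0],[0,0,0],0.7],[[8.5,-16.5,0],[0,0,0],0.7],[[8.5,-16.5,0],[0,0,0],0.7]])

```text
time: 18.1
tool_pos: [0.603, 0.138, 0.1375]
ee_rot: [3.141, 0.001, 0.001]
wrist_force: [-0.2, -0.1, 0.4]
width: 0.0662
```

```bash
python3 look.py 7 t; python3 - <<'E'
import cv2
a=cv2.imread('pics/s7.png')[165:285,245:375]; a=cv2.convertScaleAbs(a,alpha=1.5); cv2.imwrite('pics/z7.png',cv2.resize(a,None,fx=5,fy=5,interpolation=cv2.INTER_CUBIC))
E
```

```text
[0.6029672  0.138003   0.13746919] [3.14096758e+00 9.45411918e-04 5.83633729e-04] [-0.15583005 -0.0735382   0.36868694]
```

View pics/z7.png

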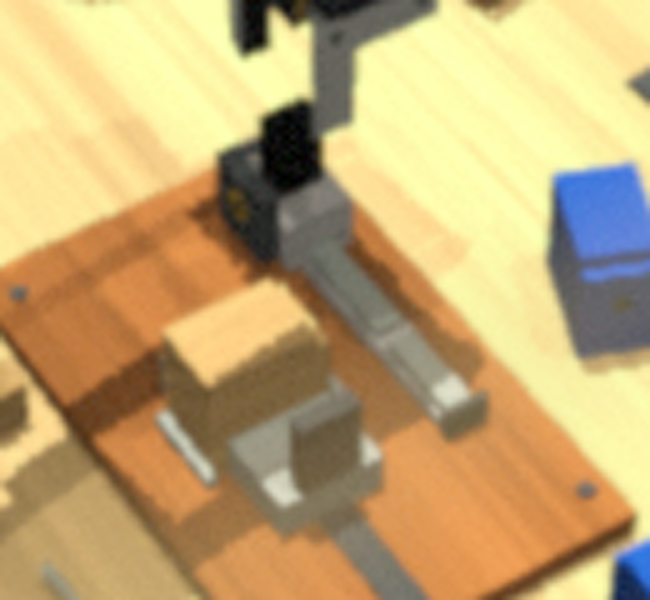

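View pics/tc7.png

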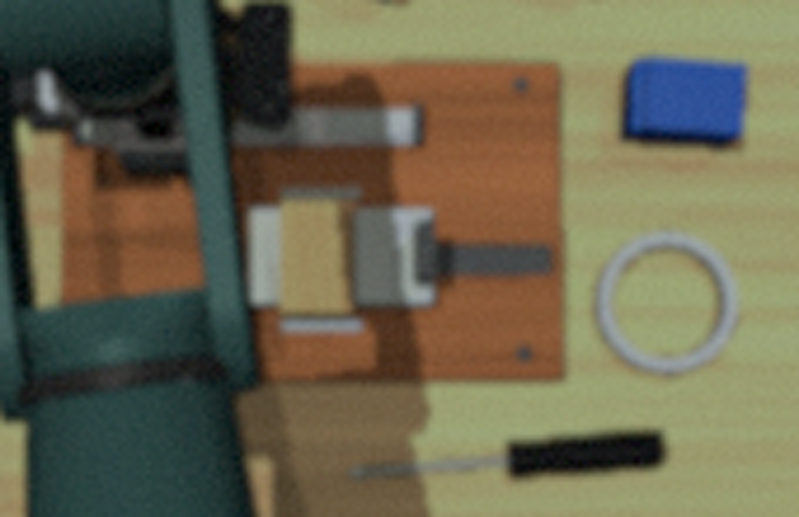

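Request:
apply_moves(moves=[[[0,0,1],[0,0,0],0.7],[[0,0,2],[0,0,0],0.7],[[0,0,3],[0,0,0],0.7],[[0,0,4],[0,0,0],0.7],[[0,0,5],[0,0,0],0.7],[[0,0,5.4],[0,0,0],0.7],[[0,0,5.4],[0,0,0],0.6],[[0,0,5.4],[0,0,0],0.4],[[0,0,5.4],[0,0,0],0.2],[[0,0,5.4],[0,0,0],0]])

```text
time: 19.03
tool_pos: [0.6039, 0.1383, 0.0846]
ee_rot: [-3.141, -0.002, -0.0]
wrist_force: [1.0, 0.4, 0.3]
width: 0.0424
```

Request:
apply_moves(moves=[[[0,0,0],[0,0,0],0],[[0,0,0],[0,0,0],0],[[0,0,0],[0,0,0],0],[[0,0,0],[0,0,0],0],[[0,0,0],[0,0,0],0],[[0,0,0],[0,0,0],0],[[0,0,0],[0,0,0],0],[[0,0,0],[0,0,0],0],[[0,0,0],[0,0,0],0],[[0,0,0],[0,0,0],0]])

```text
time: 19.87
tool_pos: [0.6035, 0.138, 0.084]
ee_rot: [3.141, -0.001, -0.0]
wrist_force: [0.3, -1.2, 2.3]
width: 0.0199
```

Request:
apply_moves(moves=[[[0,0.3,0],[0,0,0],0],[[0,0.9,0],[0,0,0],0],[[0,1.6,0],[0,0,0],0],[[0,2.3,0],[0,0,0],0],[[0,3,0],[0,0,0],0],[[0,3.7,0],[0,0,0],0],[[0,4.4,0],[0,0,0],0],[[0,5.1,0],[0,0,0],0],[[0,5.7,0],[0,0,0],0],[[0,6,0],[0,0,0],0]])

```text
time: 20.7
tool_pos: [0.6035, 0.0799, 0.084]
ee_rot: [-3.138, -0.001, 0.001]
wrist_force: [1.0, 7.5, 2.3]
width: 0.0202
```

Request:
apply_moves(moves=[[[0,0.3,0],[0,0,0],0],[[0,0.6,0],[0,0,0],0],[[0,0.9,0],[0,0,0],0],[[0,1.2,0],[0,0,0],0],[[0,1.5,0],[0,0,0],0],[[0,1.8,0],[0,0,0],0],[[0,2.1,0],[0,0,0],0],[[0,2.3,0],[0,0,0],0],[[0,2.45,0],[0,0,0],0],[[0,2.6,0],[0,0,0],0]])

```text
time: 21.53
tool_pos: [0.6036, 0.0541, 0.084]
ee_rot: [-3.138, -0.001, 0.001]
wrist_force: [0.8, 6.5, 2.4]
width: 0.0199
```

Request:
apply_moves(moves=[[[0,0.06,0],[0,0,0],0],[[0,0.13,0],[0,0,0],0],[[0,0.2,0],[0,0,0],0],[[0,0.27,0],[0,0,0],0],[[0,0.34,0],[0,0,0],0],[[0,0.41,0],[0,0,0],0],[[0,0.48,0],[0,0,0],0],[[0,0.55,0],[0,0,0],0],[[0,0.62,0],[0,0,0],0],[[0,0.7,0],[0,0,0],0]])

```text
time: 22.37
tool_pos: [0.6036, 0.0472, 0.084]
ee_rot: [-3.138, -0.001, 0.001]
wrist_force: [0.9, 5.7, 2.5]
width: 0.0198
```

Request:
apply_moves(moves=[[[0,0.02,0],[0,0,0],0],[[0,0.04,0],[0,0,0],0],[[0,0.06,0],[0,0,0],0],[[0,0.08,0],[0,0,0],0],[[0,0.1,0],[0,0,0],0],[[0,0.12,0],[0,0,0],0],[[0,0.14,0],[0,0,0],0],[[0,0.16,0],[0,0,0],0],[[0,0.18,0],[0,0,0],0],[[0,0.2,0],[0,0,0],0]])

```text
time: 23.2
tool_pos: [0.6036, 0.0444, 0.084]
ee_rot: [-3.139, -0.001, 0.001]
wrist_force: [-0.1, 4.2, 2.7]
width: 0.0199
```

Request:
apply_moves(moves=[[[0,0.02,0],[0,0,0],0],[[0,0.04,0],[0,0,0],0],[[0,0.06,0],[0,0,0],0],[[0,0.08,0],[0,0,0],0],[[0,0.1,0],[0,0,0],0],[[0,0.1,0],[0,0,0],0],[[0,0.1,0],[0,0,0],0],[[0,0.1,0],[0,0,0],0],[[0,0.1,0],[0,0,0],0],[[0,0.1,0],[0,0,0],0]])

```text
time: 24.03
tool_pos: [0.6036, 0.0412, 0.084]
ee_rot: [3.14, -0.001, -0.001]
wrist_force: [1.8, -3.7, 5.1]
width: 0.0199
```

Request:
apply_moves(moves=[[[0,0.02,0],[0,0,0],0],[[0,0.04,0],[0,0,0],0],[[0,0.06,0],[0,0,0],0],[[0,0.08,0],[0,0,0],0],[[0,0.1,0],[0,0,0],0],[[0,0.1,0],[0,0,0],0],[[0,0.1,0],[0,0,0],0],[[0,0.1,0],[0,0,0],0],[[0,0.1,0],[0,0,0],0],[[0,0.1,0],[0,0,0],0]])

```text
time: 24.87
tool_pos: [0.6036, 0.0412, 0.084]
ee_rot: [3.142, -0.001, -0.0]
wrist_force: [1.8, -1.8, 5.7]
width: 0.0198
```

```bash
python3 look.py 8 t; python3 - <<'E'
import cv2
a=cv2.imread('pics/s8.png')[165:285,245:375]; a=cv2.convertScaleAbs(a,alpha=1.5); cv2.imwrite('pics/z8.png',cv2.resize(a,None,fx=5,fy=5,interpolation=cv2.INTER_CUBIC))
E
```

```text
[0.60357498 0.04116361 0.08403231] [ 3.14153798e+00 -9.32317944e-04 -1.45802621e-04] [ 1.8335525  -1.7587665   5.69812702]
```

View pics/z8.png

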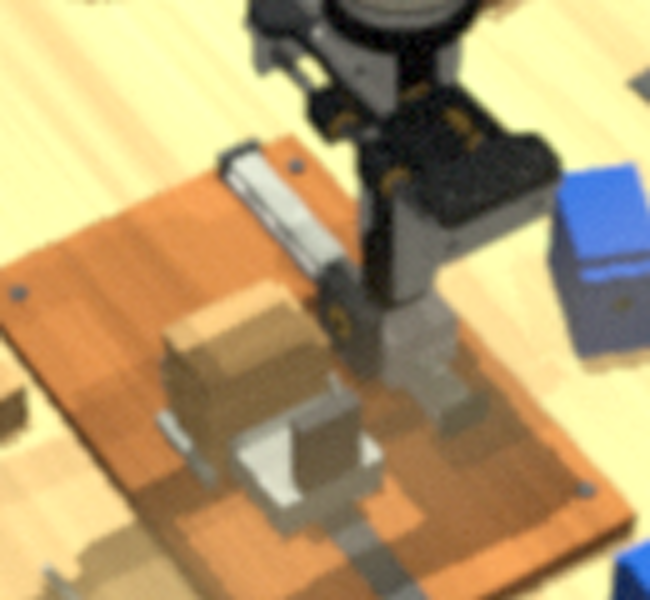

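View pics/tc8.png

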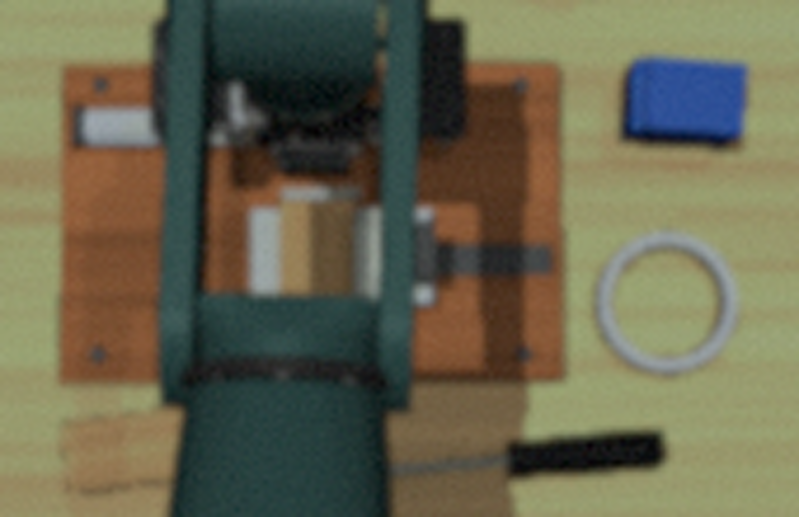

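Request:
apply_moves(moves=[[[0,0.02,0],[0,0,0],0],[[0,0.04,0],[0,0,0],0],[[0,0.06,0],[0,0,0],0],[[0,0.08,0],[0,0,0],0],[[0,0.08,0],[0,0,0],0],[[0,0.08,0],[0,0,0],0],[[0,0.08,0],[0,0,0],0],[[0,0.08,0],[0,0,0],0],[[0,0.08,0],[0,0,0],0],[[0,0.08,0],[0,0,0],0]])

```text
time: 25.8
tool_pos: [0.6036, 0.0406, 0.084]
ee_rot: [-3.141, -0.001, 0.0]
wrist_force: [0.6, -1.1, 5.5]
width: 0.0201
```

Request:
apply_moves(moves=[[[0,0.02,0],[0,0,0],0],[[0,0.04,0],[0,0,0],0],[[0,0.06,0],[0,0,0],0],[[0,0.06,0],[0,0,0],0],[[0,0.06,0],[0,0,0],0],[[0,0.06,0],[0,0,0],0],[[0,0.06,0],[0,0,0],0],[[0,0.06,0],[0,0,0],0],[[0,0.06,0],[0,0,0],0],[[0,0.06,0],[0,0,0],0]])

```text
time: 26.63
tool_pos: [0.6036, 0.04, 0.084]
ee_rot: [-3.141, -0.001, 0.0]
wrist_force: [1.2, -1.0, 5.1]
width: 0.0199
```

```bash
python3 - <<'E'
from bench import job,robot
o=robot.get_obs();print(o['time'],o['tool_pos'],o['wrist_force'],o['width'])
print(job.close_job())
E
```

```text
26.6333 [0.6035739  0.03999588 0.08401492] [ 1.20906983 -1.04821303  5.09183409] 0.019911028601983512
the job is handed in; nothing more can be done
None
```

I turned the block a quarter turn and set it on the bed between the strips. I then slid the jaw up snug and ran the drill guide into its notch. The job was handed in at 26.6 s of the 51 s allowed, with the gripper still holding the guide's handle.

- **Block:** I released it at the same tool height as when I gripped it on the bed (66.7 against 66.6 mm). The pictures show it straight between the strips and against the fixed jaw. The drilled end itself was out of view, so that it faces the rail follows from the turn made, not from seeing it.
- **Jaw:** It stopped firmly. The push rose from 3 to 10.5 N with no further movement.
- **Guide:** A drag of about 6 N vanished and the guide jumped 3.2 mm for 1 mm commanded, with the force reversing to -3.7 N. I then eased it on to the tool at y = 40.0 mm, with only -1 N left along the rail. The jaw's stop puts the notch centre at about 39.6 mm.
- **Disagreement:** The cameras put the jig's centre about 2 mm further along y (41.8 mm) than contact did (39 to 39.6 mm). I went by contact and feel.
- **Bystanders:** The bystanders still in view near the jig (tape, screwdriver, offcut) look unmoved in the last pictures. I did not check the rest again.

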